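# Set the mill's table feed on the edge wheel, then engage the feed lever

## Robot

A 6-joint arm with a two-finger parallel gripper is mounted at the origin on the work surface. World frame = base frame: x ahead of the robot, y to its left, z up, the work surface at z = 0. Lengths are in m, angles in rad, forces in N, time in s.
With the tool pointing down it reaches from about 0.2 to 0.875 m from the base axis. Payload 3.4 kg.
Tool frame: the origin (TCP) lies between the finger pads; the fingertips stand 25 mm ahead of it and the grasp point (between the pads) lies 6 mm ahead of it (r.nose_length is the z of the fingertips in the tool frame, in m); z points along the fingers, x is the direction in which the jaws open and shut, and the axes are right-handed (so a half turn about z gives the same grasp; the last joint's range is limited). The gripper opens to 94 mm and grips with 3 to 60 N. Pads are 16 mm wide; open, the fingers measure 119 mm over their backs; the gripper's body (75 mm by 177 mm) begins 78 mm behind the grasp point.
Start: joints at [1.045, 0.276, 1.505, -0, 1.361, -0.121], TCP at [0.226, 0.529, 0.191] pointing down, gripper open.
Joint ranges: [-2.89, 2.89], [-0.75, 2.08], [0.22, 2.7], [-1.18, 4.32], [0.11, 2.71], [-2.7, 2.7]. Speed limits (rad/s): [2.57, 2.57, 3.14, 3.14, 3.14, 3.14].

## Interface

Orientations are given as a unit quaternion [w, x, y, z].
In Python, from plant import r, gripper_to, inverse_kinematics, vision, models, telemetry gives the robot as it stands. Calls block until the motion is done:
- r.move_to(position, orientation): joint-space move of the TCP to a pose.
- r.move_l(position, rot=None, vel=0.15, guard=None): straight line of the TCP; rot=None keeps the orientation; vel is the mean speed in m/s. With guard (N) it stops when the force on the tool has changed by that much, and returns True; else False.
- r.movej(angles): joint-space move.
- gripper_to(opening, f_grip=None): finger opening in m; f_grip is the grip in N (None keeps the last); returns when the fingers have stopped.
- r.hold(seconds).
- inverse_kinematics(position, orientation): joint angles nearest the present ones, or None.
- vision.snapshot(name): name is "side" or "top"; returns the picture (420x560x3 uint8, red, green, blue); there is no depth.
- vision.get_calibration(name): a dict with "fx", "fy", "cx", "cy" (pixels), "position" and "orientation" of the camera in the world. Camera axes: x right, y down, z forward; pixel columns grow to the right and rows downward; lengths in m; the calibration is good to about 2 mm. A picture is of the moment at which its call begins. get_calibration takes no time and is no camera call.
A pose or a line that the arm cannot do raises r.PlanningError and nothing moves.
- r.sign_off(): hands the job in, once; it reports no verdict.
Trained networks look in the newest picture that a camera, given by its name, has taken for a name from the list of things; names that differ only in an ending like _2 or _b are one class to them, and where a whole thing is asked for, a point or a joint stands for the part that bears it (a point fixed in the world has none). Each returns a list of dicts, best first, with "score" (0 to 1); they miss things now and then, are a little off and sometimes report something else, mostly with a low value. They report only what shows in the picture. A call takes as long as a camera call.
- models.boxes_of(thing, camera): "at" ([x, y, z] in m, in world coordinates, good to about 4 mm: the middle of the surface that is visible of it).
- models.regions_of(thing, camera): "pixels" (420x560 bool, what is visible of it).
- models.mark_of(thing, camera): "at" ([x, y, z] in m, in world coordinates, good to about 4 mm: a listed point, or the origin of a listed thing).
Readings, each from a call of its own:
- telemetry.current_t(): time.
- telemetry.current_joints(): joint angles.
- telemetry.current_dq(): joint speeds.
- telemetry.current_joint_efforts(): joint torques, N m.
- telemetry.current_ee_pos(): TCP position.
- telemetry.current_tool_rot(): TCP orientation.
- telemetry.current_wrist_force(): force on the tool from outside, world axes, zero at the start.
- telemetry.current_torque(): the same for the moment, N m.
- telemetry.current_opening(): finger opening in m.
Only numpy, scipy, OpenCV 4.12 (cv2) and the standard library are available. Lean on these libraries where they do the work, as an engineer would, in place of code of your own. Each camera call takes 0.05 s, during which the arm holds its last target. There are 200 camera calls.

## Task

Set the table feed on the grey control console: roll the ribbed edge wheel in the panel slot with one fingertip until the meter's needle points at the triangular set marker, then push the ball-ended feed lever away from the robot to its stop and leave it there. Keep a light finger on the wheel, never more than 10 N, because it sits on a soft spring mount; the feed lever stays in its middle position until the needle is on the marker. Leave everything else on the bench as it lies.

Things in the scene. Friction and masses are not known exactly. Their poses are not given: they have to be found in the camera images.
- console: Fixed grey control box, 200 mm deep (x), 360 mm wide (y), 85 mm high, flat level aluminium top panel. Origin: centre of its underside, on the bench. x points away from the robot, y left, z up. On the panel, not used: red emergency stop at x 68, y -40 mm, 30 mm high; two small lamps at x 72, y -95 and -125 mm, 11 mm high.
- slot (a point): Centre of the slot in the panel, at panel height (console x -10, y -35, z 85 mm), console's axes. Slot 50 mm long (x), 13 mm wide (y). The rim of a ribbed edge wheel stands through it: 52 mm dia, 10 mm wide, axle along y straight under this point. Its top is 4 to 11 mm above the panel, different each time, and must be felt. Moving its top along +x raises the needle.
- slot_far (a point): Far end of the slot, 25 mm along +x from slot. How the wheel behaves: its spring mount yields 6 N per mm when pressed straight down; it turns against a drag of about 3.5 N at the rim, without detents, and stays where left. Pressed with 6 to 9 N a fingertip dragged along the slot carries it; too light slips. A fingertip carries it about 15 to 20 mm a stroke.
- needle (a joint): Needle angle, rad: 0 at the left end of the scale, 1.5 at the right end, growing clockwise seen from above. 1 mm of wheel rim travel along +x adds 0.019 rad, along -x takes it off. A thin black bar 75 mm long; at 0.75 it points along the console's x. It rides on the wheel's sprung chassis and dips with it by the few mm the wheel is pressed.
- meter_pivot (a point): Pivot of needle and marker, at the robot side of the meter. The meter is a black-framed square, 135 mm, standing 18 mm above the panel, white face behind a clear flat cover, its middle at console x 0, y 86 mm. Console's axes.
- marker (a joint): Angle of the set marker, rad, same zero and sense as the needle. A black triangle on the scale, 15 mm long, 12 mm wide at its outer end, its point towards the pivot; behind the cover, not to be moved. The needle is on the marker when both angles are equal.
- needle_tip (a point): Outer end of the needle, 75 mm from its pivot; x axis along the needle, z up.
- marker_tip (a point): Place on the needle tip's circle (75 mm from the pivot) at which the marker's point aims; x axis outwards from the pivot, z up.
- lever (a joint): Feed lever angle, rad: 0 upright (middle, feed off), +0.5 stop leaning along the console's +x, away from the robot (feed engaged), -0.5 stop leaning towards the robot. Stays where it is left; about 1.6 N at the ball moves it.
- lever_ball (a point): Centre of the lever's 24 mm black ball, on a 10 mm steel shank, 45 mm above the lever's pivot, which is at console x -30, y -130, z 90 mm. The ball swings along the console's x in an upright plane.
- collet: Steel spring collet standing on the bench, 32 mm dia, 52 mm tall; origin under its centre. Bystander.
- t_nut: Small steel T-nut lying on the console's panel near its robot-side edge, 30 x 24 x 15 mm; origin under its centre. Bystander.
- block123: Steel setup block with three through holes, 75 x 50 x 25 mm, on the bench; origin under its centre. Bystander.
- chuck_key: Drill chuck key lying on the bench, about 90 x 80 x 22 mm; origin under its shank. Bystander.
- chip_brush: Chip brush lying on the bench; origin under its middle. Bystander.
- spanner: Open-ended spanner lying on the bench; origin under its middle. Bystander.
- oil_can: White plastic oil bottle, 60 mm dia, 150 mm tall, at the back; origin under its centre. Bystander.
- end_mill: Steel end mill lying on the bench, 80 mm long, 16 mm dia; origin under its middle. Bystander.
- strap_clamp: Dark steel strap clamp lying on the bench, 100 x 28 x 14 mm; origin under its centre. Bystander.

How it is judged:
By the outcome, as a careful person would: the job done as asked, in the order asked, and still so for the second after the job is handed in, with the robot touching nothing.
It also fails if it takes over 56 s, if anything falls off the work surface, if the arm or the gripper's body presses on something with over 40 N, if the wrist force passes 120 N, or if a joint passes its speed limit or range.

## Working session

There is one attempt and no reset: what is moved stays moved. The work goes in short steps, each a Python script; the robot and the scene stay as the last script left them, time stands still between calls to the robot, and variables do not carry over. Pictures are saved under pics/ and viewed, about 8 in all and at most 12, crops included, and the job is handed in when it is done.

```bash
ls; mkdir -p pics
python3 - <<'E'
from plant import r, vision, models, telemetry
import cv2, numpy as np
for c in ("top","side"):
    im=vision.snapshot(c); cv2.imwrite(f"pics/{c}0.png",im[:,:,::-1])
    k=vision.get_calibration(c); print(c,k)
    for n in ("console","slot","slot_far","meter_pivot","needle_tip","marker_tip","lever_ball","t_nut"):
        d=models.mark_of(n,c); print(n,[(np.round(x["at"],4).tolist(),round(x["score"],2)) for x in d[:2]])
print(telemetry.current_t(), r.nose_length)
E
```

```text
pics
top {'fx': 501.22159893688996, 'fy': 501.22159893688996, 'cx': 274.2586205713682, 'cy': 206.53869126443746, 'position': array([0.19810418, 0.016643  , 1.60585887]), 'orientation': array([ 0.07387917, -0.68531533,  0.72055906, -0.07536183])}
console [([0.5542, 0.1163, -0.0028], 0.87)]
slot [([0.5404, 0.0869, 0.0846], 0.69)]
slot_far [([0.5703, 0.0838, 0.0833], 0.67)]
meter_pivot [([0.5226, 0.2119, 0.0967], 0.81)]
needle_tip []
marker_tip [([0.6268, 0.484, 0.0044], 0.45)]
lever_ball [([0.5049, -0.0037, 0.1305], 0.54)]
t_nut [([0.47, 0.0731, 0.0895], 0.51), ([0.5701, 0.086, 0.0819], 0.5)]
side {'fx': 486.430292061907, 'fy': 486.430292061907, 'cx': 278.93975516093616, 'cy': 213.22599559033935, 'position': array([-0.0669597 , -0.5587305 ,  1.08749435]), 'orientation': array([-0.32337948,  0.8628534 , -0.36568309,  0.13109387])}
console [([0.5572, 0.1247, -0.0003], 0.93), ([0.5646, -0.1288, -0.0039], 0.36)]
slot [([0.5474, 0.0901, 0.0813], 0.66)]
slot_far [([0.5698, 0.0874, 0.0832], 0.88), ([0.5449, 0.0916, 0.0822], 0.66)]
meter_pivot [([0.5207, 0.2126, 0.095], 0.87), ([0.3991, -0.4465, -0.0013], 0.22)]
needle_tip []
marker_tip []
lever_ball [([0.5058, -0.0074, 0.1382], 0.47)]
t_nut [([0.4661, 0.0715, 0.0876], 0.64), ([0.5069, -0.0028, 0.1346], 0.24)]
0.9 0.025
```

Run:
```python
import cv2, numpy as np
t=cv2.imread("pics/top0.png"); s=cv2.imread("pics/side0.png")
from plant import vision
def proj(P,c):
    from scipy.spatial.transform import Rotation as R
    k=vision.get_calibration(c);w,x,y,z=k["orientation"]
    p=R.from_quat([x,y,z,w]).inv().apply(np.array(P)-k["position"])
    return k["fx"]*p[0]/p[2]+k["cx"],k["fy"]*p[1]/p[2]+k["cy"]
for c in("top","side"):
  for P in([.5226,.212,.097],[.543,.088,.085],[.505,-.005,.134]): print(c,np.round(proj(P,c),1))
u,v=map(int,proj([.56,.12,.085],"top"))
print(u,v)
x0,y0=max(u-80,0),max(v-60,0); print(x0,y0)
cv2.imwrite("pics/both0.png",s)
cv2.imwrite("pics/topcrop.png",cv2.resize(t[y0:y0+120,x0:x0+160],None,fx=5,fy=5,interpolation=cv2.INTER_CUBIC))
```

```text
top [207.1 209.6]
top [247.4 202. ]
top [277.9 209.3]
side [233.1 185.8]
side [269.2 207.4]
side [283.9 221.6]
236 197
156 137
```

View pics/topcrop.png

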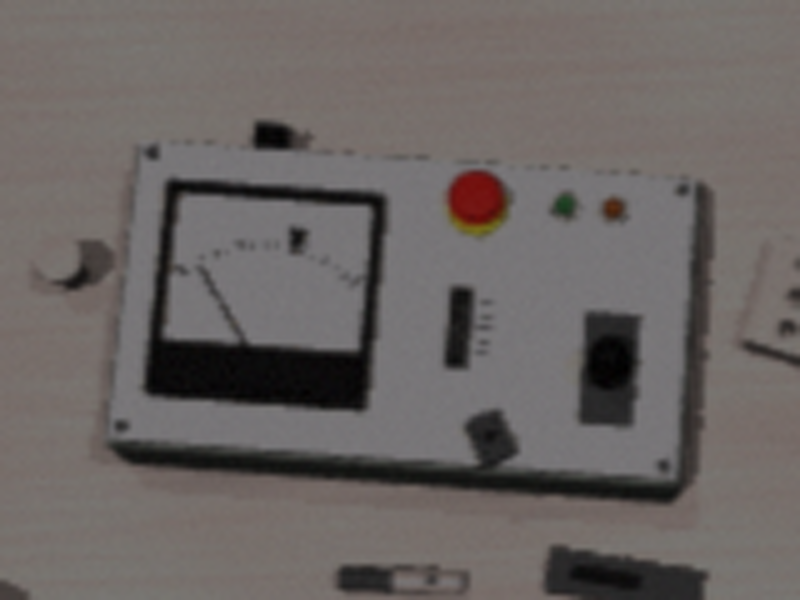

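View pics/side0.png

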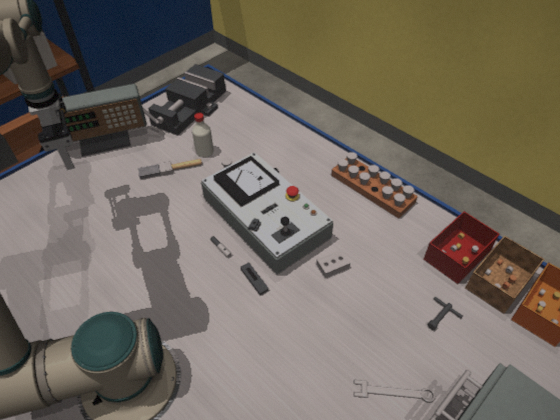

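The top crop shows the needle at left, from (244,343) to (200,265), and the marker at (297,240). The slot is at (459,327), the ball at (608,362), and the T-nut at (490,437), clear of the stroke. I'll fit the console pose and rectify the meter.

```bash
cat > h.py <<'E'
import numpy as np, cv2, json, os
from scipy.spatial.transform import Rotation as R
from plant import r, gripper_to, inverse_kinematics, vision, models, telemetry as T
def proj(P,c="top"):
    k=vision.get_calibration(c);w,x,y,z=k["orientation"]
    p=R.from_quat([x,y,z,w]).inv().apply(np.atleast_2d(P)-k["position"])
    return np.c_[k["fx"]*p[:,0]/p[:,2]+k["cx"],k["fy"]*p[:,1]/p[:,2]+k["cy"]]
def c2w(pose,P):   # console frame (m) -> world
    P=np.atleast_2d(P); c,s=np.cos(pose[2]),np.sin(pose[2])
    return np.c_[pose[0]+c*P[:,0]-s*P[:,1],pose[1]+s*P[:,0]+c*P[:,1],P[:,2]]
pose=json.load(open("pose.json")) if os.path.exists("pose.json") else None
def meter(n=6,name=None,z=.1):
    """ortho picture of the meter, 0.25 mm/px, up = console +x, left = +y; centre console (0,.086)"""
    im=np.mean([vision.snapshot("top").astype(np.float32) for _ in range(n)],0)
    h=.07; cs=np.array([[h,.086+h,z],[h,.086-h,z],[-h,.086-h,z],[-h,.086+h,z]])
    H=cv2.getPerspectiveTransform(proj(c2w(pose,cs)).astype(np.float32),np.float32([[0,0],[560,0],[560,560],[0,560]]))
    o=cv2.warpPerspective(im,H,(560,560),flags=cv2.INTER_CUBIC)
    o=np.clip(o*1.6,0,255).astype(np.uint8)[:,:,::-1]
    if name: cv2.imwrite(name,o)
    return o
E
python3 - <<'E'
from h import *
from scipy.optimize import least_squares
pts=[(135,147,.1,.18,.085),(705,180,.1,-.18,.085),(110,443,-.1,.18,.085),
(168,180,.0675,.1535,.103),(385,195,.0675,.0185,.103),(365,410,-.0675,.0185,.103),(145,392,-.0675,.1535,.103),
(477,193,.068,-.04,.115),(459,327,-.01,-.035,.088),(608,362,-.03,-.13,.135),(564,206,.072,-.095,.094),(613,209,.072,-.125,.094)]
p=np.array(pts); px=(p[:,:2]+.5)/5-.5+[156,137]
f=lambda q:(proj(c2w(q,p[:,2:]))-px).ravel()
s=least_squares(f,[.555,.12,0],loss="soft_l1"); print(s.x, f(s.x).reshape(-1,2).round(1).tolist())
json.dump(list(s.x),open("pose.json","w"))
import h; h.pose=list(s.x)
for P in([-.01,-.035,.085],[-.03,-.13,.135]): print(c2w(s.x,P))
meter(6,"pics/m0.png")
a=T.current_wrist_force(); r.hold(.1); print(a,T.current_wrist_force(),T.current_tool_rot(),T.current_t())
E
```

```text
[ 0.55527829  0.12059809 -0.12496743] [[0.4, -2.2], [-0.0, -0.6], [-2.0, 0.8], [0.0, 0.1], [-0.2, 0.2], [-0.3, -0.2], [-0.3, 0.2], [-0.1, 0.8], [0.2, 0.4], [0.5, -1.2], [0.5, 0.0], [0.3, 0.1]]
[[0.54099379 0.08711745 0.085     ]]
[[ 0.50930873 -0.00464886  0.135     ]]
[ 0.85387487  0.30311996 -0.2766384 ] [ 0.10952344  0.14589825 -0.55901929] [-2.30185611e-05  8.34798691e-01  5.50555306e-01  1.24252844e-05] 1.3
```

View pics/m0.png

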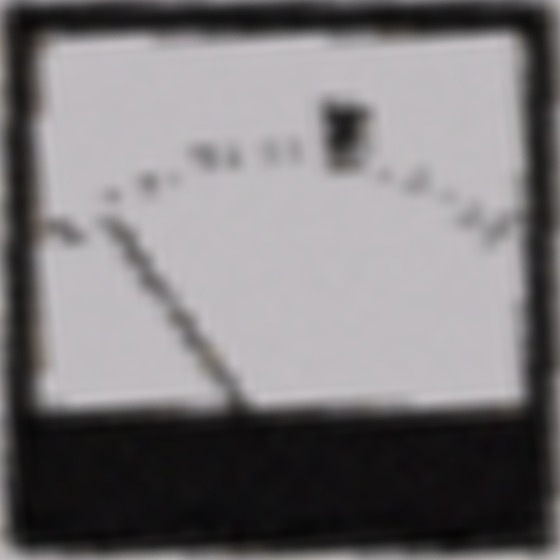

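The rectified meter shows the needle running from (245,405) to (110,222), about 0.11 rad. The marker's point is at (343,165), about 0.94 rad. That is roughly 43 mm of rim, or three strokes. I'll approach with the jaws shut and offset so that only one finger is over the wheel, then feel for the top and make the first stroke.

```bash
cat >> h.py <<'E'
phi=np.pi/2+pose[2]; Q=[0,np.cos(phi/2),np.sin(phi/2),0]   # tool x = console y, pointing down
N=.025; YF=-.041                                            # TCP console y: wheel under one finger
def W(x,y,ztip): return c2w(pose,[x,y,ztip+N])[0]
def force(n=8):
    f=[]
    for _ in range(n): r.hold(.01); f.append(T.current_wrist_force())
    f=np.mean(f,0); c,s=np.cos(pose[2]),np.sin(pose[2])
    return np.array([c*f[0]+s*f[1],-s*f[0]+c*f[1],f[2]])
def touch(x0,zs,zmin=.0875):
    r.move_l(W(x0,YF,zs),vel=.1); r.hold(.15); tare=force(12)
    hit=r.move_l(W(x0,YF,zmin),vel=.01,guard=2.5)
    z=T.current_ee_pos()[2]-N; f=force()-tare
    print("touch",hit,"z",round(z,4),f.round(1)); return hit,z,tare
def stroke(x0,x1,zs,target=7.,step=.003):
    hit,z,tare=touch(x0,zs)
    if not hit: r.move_l(W(x0,YF,zs)); return
    for _ in range(3):
        f=force()-tare; d=(f[2]-target)/6000*.8
        if abs(d)>5e-5: z+=np.clip(d,-.0007,.0007); r.move_l(W(x0,YF,z),vel=.01)
    x=x0; log=[]; sg=np.sign(x1-x0)
    while (x1-x)*sg>1e-5:
        f=force(6)-tare; log.append((round(x*1e3,1),round(z*1e3,2),*f.round(1).tolist()))
        z+=np.clip((f[2]-target)/6000*.6,-.0005,.0005)
        x=x+sg*min(step,abs(x1-x)); r.move_l(W(x,YF,z),vel=.03)
    f=force(6)-tare; log.append((round(x*1e3,1),round(z*1e3,2),*f.round(1).tolist()))
    for l in log: print(*l)
    r.move_l(W(x,YF,zs),vel=.1); print("t",T.current_t())
E
python3 - <<'E'
from h import *
gripper_to(0.,10)
r.move_to(W(-.017,YF,.22),Q)
r.move_l(W(-.017,YF,.108),vel=.15); print(T.current_t(),T.current_opening())
stroke(-.017,-.003,.104)
E
```

```text
5.5833 0.0003747027022509873
touch False z 0.0875 [ 0.2 -0.3  0. ]
```

Run:
```python
from h import *
print(T.current_ee_pos(), c2w(pose,[-.017,YF,.1])[0], T.current_t())
hit,z,t=touch(-.010,.100,.0865)
r.move_l(W(-.010,YF,.100),vel=.1)
im=vision.snapshot("side"); u,v=proj(W(-.01,-.035,.06),"side")[0].astype(int)
cv2.imwrite("pics/s1.png",cv2.resize(im[v-45:v+45,u-60:u+60,::-1],None,fx=6,fy=6,interpolation=cv2.INTER_CUBIC)); print(u,v,T.current_t())
```

```text
[0.53424975 0.08207197 0.12977637] [0.53330052 0.08203674 0.1       ] 8.2083
touch False z 0.0866 [-0.1 -0.2 -0.1]
268 207 10.6083
```

View pics/s1.png

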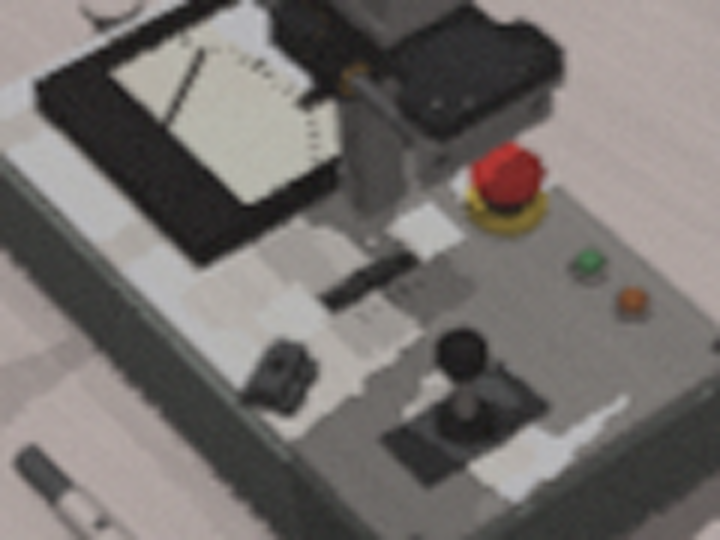

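Run:
```python
from h import *
print(T.current_ee_pos(),T.current_tool_rot(),Q)
o=np.array([268-60,207-45])
for n,P in dict(tip=(-.01,YF,.1),a=(-.018,YF-.0125,.1),b=(-.002,YF-.0125,.1),c=(-.018,YF+.0125,.1),slot=(-.01,-.035,.085),near=(-.035,-.035,.085),far=(.015,-.035,.085),ball=(-.03,-.13,.135),estop=(.068,-.04,.115),mTR=(.0675,.0185,.103),mBR=(-.0675,.0185,.103),mBL=(-.0675,.1535,.103)).items():
    print(n,((proj(c2w(pose,P),"side")[0]-o)*6).round())
```

```text
[0.54044882 0.08115818 0.12518728] [2.36418828e-04 7.49894132e-01 6.61557749e-01 2.83594355e-04] [0, np.float64(0.7498807975443851), np.float64(0.661572966099883), 0]
tip [373. 261.]
a [376. 286.]
b [404. 269.]
c [342. 254.]
slot [366. 276.]
near [322. 302.]
far [408. 250.]
ball [462. 350.]
estop [504. 159.]
mTR [425. 107.]
mBR [193. 241.]
mBL [29. 79.]
```

Run:
```python
import h; from h import *
h.YF=-.035
hit,z,t=touch(-.010,.100,.0865)
im=np.mean([vision.snapshot("side").astype(float) for _ in range(6)],0)
im=np.clip(im*1.3,0,255).astype(np.uint8)
r.move_l(W(-.010,h.YF,.100),vel=.1)
u,v=269,203
cv2.imwrite("pics/s2.png",cv2.resize(im[v-24:v+24,u-32:u+32,::-1],None,fx=12,fy=12,interpolation=cv2.INTER_CUBIC)); print(T.current_t())
```

```text
touch False z 0.0866 [-0.2  0.  -0.1]
13.2583
```

View pics/s2.png

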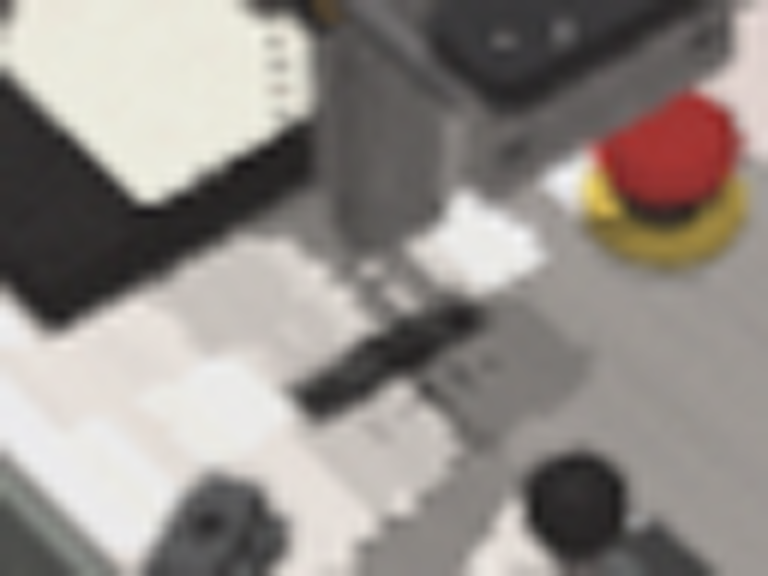

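Run:
```python
import h; from h import *
h.YF=-.035
av=lambda:np.mean([vision.snapshot("side").astype(float) for _ in range(4)],0)
r.move_l(W(-.010,h.YF,.0875),vel=.05); r.hold(.1); tare=force(); tq=T.current_torque(); je=T.current_joint_efforts()
hit=r.move_l(W(-.010,h.YF,.074),vel=.01,guard=2)
z=T.current_ee_pos(); f=force()-tare
print(hit,z,z[2]-N,f.round(2), np.array(T.current_torque())-tq)
a=av(); r.move_l(W(-.010,h.YF,.14),vel=.15); b=av()
d=np.clip(128+2*(a-b),0,255)
u,v=269,195
cr=lambda i:cv2.resize(np.clip(i,0,255).astype(np.uint8)[v-24:v+24,u-22:u+22,::-1],None,fx=9,fy=9,interpolation=cv2.INTER_CUBIC)
cv2.imwrite("pics/s3.png",np.hstack([cr(a*1.3),cr(b*1.3)])); print(T.current_t())
```

```text
False [0.54103322 0.0871369  0.09905869] 0.07405868597289345 [-0.11 -0.3   0.14] [ 0.0455265   0.07059219 -0.04047301]
16.3833
```

View pics/s3.png

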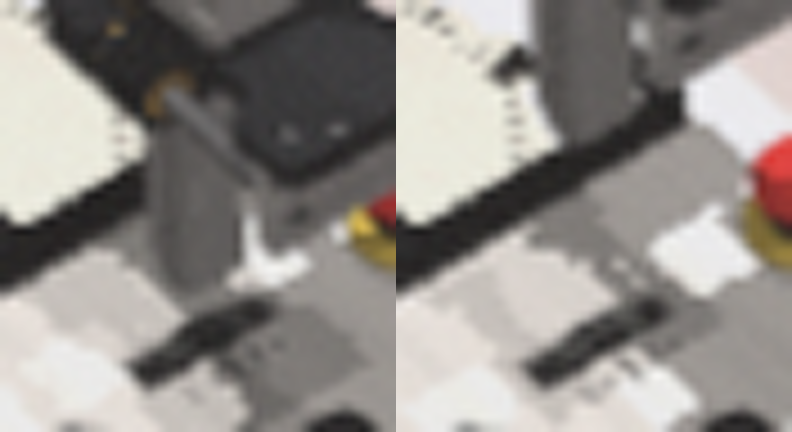

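At a reported tip height of 74 mm the finger end at (195,300) in the left view still hangs about 15–20 mm above the slot, with no contact. So the real fingertip is higher than the nominal nose length suggests. I'll feel further down with the guard on.

Run:
```python
import h; from h import *
h.YF=-.041
r.move_l(W(-.010,h.YF,.075),vel=.15); r.hold(.15); tare=force(12)
hit=r.move_l(W(-.010,h.YF,.056),vel=.012,guard=2.)
z=T.current_ee_pos(); f=force()-tare
print(hit,z[2],z[2]-N,f.round(2),T.current_t())
r.move_l(W(-.010,h.YF,.078),vel=.1)
print(T.current_t())
```

```text
False 0.08108503713075879 0.05608503713075879 [-0.47 -0.07 -0.26] 19.0167
19.3833
```

Run:
```python
import h; from h import *
print(T.current_ee_pos(),T.current_joints(),T.current_opening(),r.nose_length)
out=[]
p=T.current_ee_pos(); print(p)
for c in("side","top"):
    im=np.clip(np.mean([vision.snapshot(c).astype(float) for _ in range(3)],0)*1.3,0,255).astype(np.uint8)
    q=proj(p,c)[0]; t=proj(p-[0,0,.025],c)[0]; print(c,q,t)
    u,v=q.astype(int)
    x0,y0=u-50,v-75
    cr=cv2.resize(im[y0:y0+150,x0:x0+100,::-1],None,fx=4,fy=4,interpolation=cv2.INTER_CUBIC)
    for g,col in((q,(0,255,0)),(t,(255,0,255))):
        cv2.circle(cr,tuple(((g-[x0,y0]+.5)*4).astype(int).tolist()),4,col,1)
    out.append(cr)
cv2.imwrite("pics/w.png",np.hstack(out)); print(T.current_t())
```

```text
[0.54065354 0.08116735 0.10342792] [ 2.17405185e-02  2.96661958e-01  1.70381235e+00 -1.35622481e-05
  1.13976203e+00 -1.42408976e+00] 0.0004191564304155179 0.025
[0.54065354 0.08116735 0.10342792]
side [270.20380991 204.63646505] [270.4203493  210.69114202]
top [249.29365959 201.33176527] [249.70905837 203.09367399]
19.6833
```

View pics/w.png

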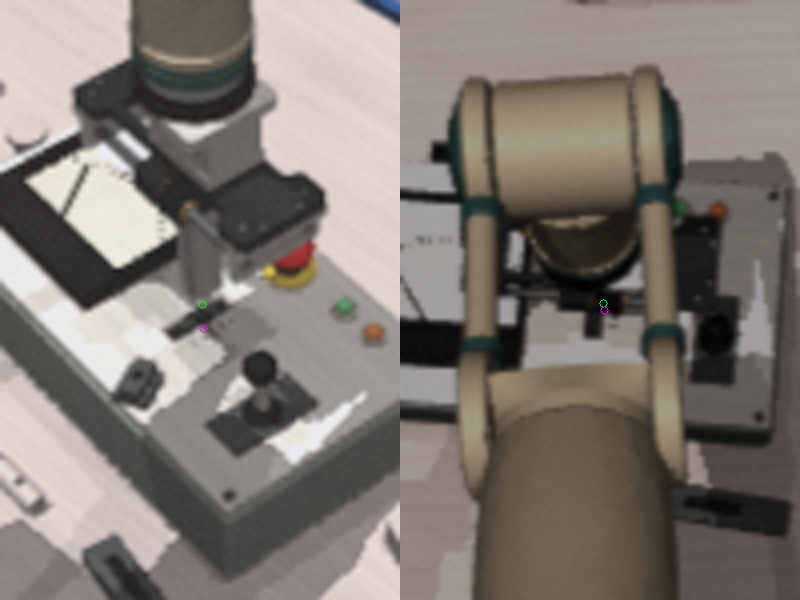

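Both views put the finger end near the TCP projection (side (200,300), top (590,305)), about 25–35 mm above the nominal tip. Horizontally it is over the slot. I'll keep going down with the guard on.

Run:
```python
import h; from h import *
h.YF=-.041
r.move_l(W(-.010,h.YF,.057),vel=.1); r.hold(.15); tare=force(12)
hit=r.move_l(W(-.010,h.YF,.036),vel=.012,guard=2.)
z=T.current_ee_pos(); f=force()-tare
print(hit,z[2],z[2]-N,f.round(2),T.current_t())
im=np.clip(np.mean([vision.snapshot("side").astype(float) for _ in range(3)],0)*1.3,0,255).astype(np.uint8)
cv2.imwrite("pics/w2.png",cv2.resize(im[150:240,210:330,::-1],None,fx=6,fy=6,interpolation=cv2.INTER_CUBIC))
r.move_l(W(-.010,h.YF,.075),vel=.15)
```

```text
True 0.07320720144858575 0.04820720144858575 [-0.24  0.02  4.15] 21.25
```

View pics/w2.png

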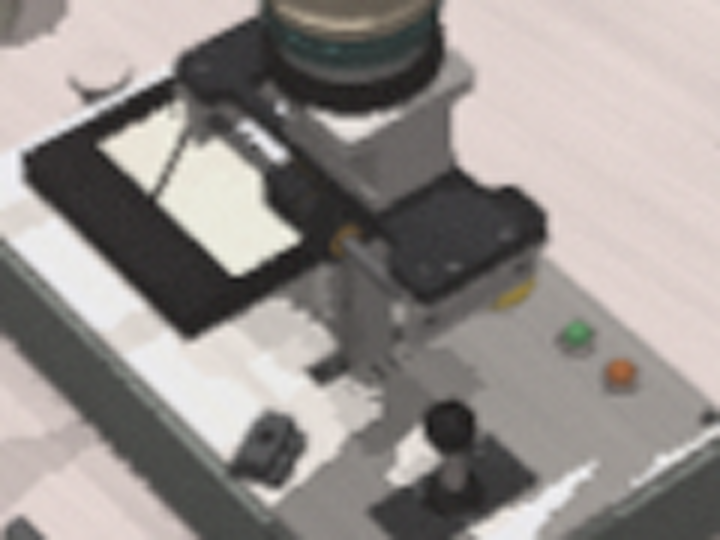

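The finger end now stands on the slot at (380,370), and the body is well clear of the ball and e-stop. The whole gripper rides about 43 mm higher than the nominal tip, so I'll work from felt contact. Next is the first stroke under force control: the wheel should show about 6 N/mm and 3.5 N drag.

```bash
sed -i 's/zmin=.0875/zmin=.040/; s/vel=.01,guard=2.5/vel=.008,guard=1.8/; s/if abs(d)>5e-5: z+=np.clip(d,-.0007,.0007)/print("press",round(z*1e3,2),f.round(2)); z+=np.clip(d,-.0004,.0004)/' h.py
sed -i 's/        z+=np.clip((f\[2\]-target)/        if f[2]>9 or f[2]<2: print("abort",f); break\n&/' h.py
python3 - <<'E'
from h import *
stroke(-.017,-.003,.0525)
E
```

```text
touch True z 0.0483 [0.3 0.2 3.5]
press 48.31 [0.21 0.24 2.89]
press 47.91 [-0.31 -0.13  4.  ]
press 47.51 [-0.49  0.12  5.24]
-17.0 47.28 -0.4 -0.1 5.8
-14.0 47.16 -2.7 -0.2 7.4
-11.0 47.19 -2.8 -0.3 7.5
-8.0 47.24 -2.6 -0.4 7.7
-5.0 47.31 -3.0 0.2 7.2
-3.0 47.34 -3.1 0.1 6.8
t 25.9167
```

The wheel turns: it is compliant, the drag is about 3 N and the press 7–7.7 N. I'll do a second stroke, then clear the view and measure.

```bash
cat >> h.py <<'E'
def clear():
    p=T.current_ee_pos(); p[2]=.125+N; r.move_l(p,vel=.2)
    j=np.array(T.current_joints()); j[0]-=.45; r.movej(j)
E
python3 - <<'E'
from h import *
stroke(-.018,-.003,.0505)
clear(); meter(6,"pics/m2.png"); print(T.current_t())
E
```

```text
touch True z 0.0483 [ 0.4 -0.2  3.3]
press 48.33 [-0.    0.13  3.15]
press 47.93 [0.2  0.04 4.08]
press 47.54 [-0.22 -0.61  5.17]
-18.0 47.3 -0.4 -0.1 6.1
-15.0 47.21 -2.5 -0.4 7.8
-12.0 47.29 -2.9 -0.1 7.6
-9.0 47.35 -2.7 -0.1 7.4
-6.0 47.39 -3.0 -0.2 7.4
-3.0 47.43 -2.6 -0.2 7.0
t 29.8167
31.6167
```

View pics/m2.png

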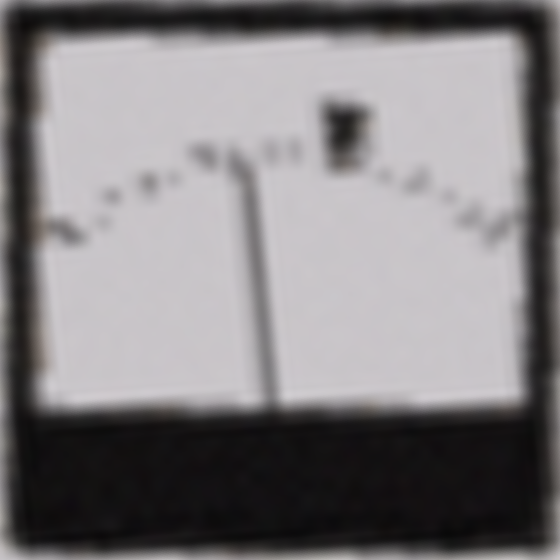

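The needle now runs from (272,400) to (247,170), and the marker is unchanged at about (345,135). I'll fit lines for the angles, with the pivot from the intersection of the two needle lines.

```bash
cat >> h.py <<'E'
def needle_line(o):
    g=255-o.astype(float).mean(2); rows=np.arange(235,392); bg=np.median(g[235:392,60:510])
    d=np.clip(g[235:392,60:510]-bg-25,0,None)
    ys,xs=np.nonzero(d); w=d[ys,xs]; P=np.c_[xs+60.,ys+235.]
    for _ in range(4):
        c=np.average(P,0,w); _,V=np.linalg.eigh(np.cov(P.T,aweights=w)); v=V[:,1]*-np.sign(V[1,1])
        k=abs((P-c)@[v[1],-v[0]])<9; P,w=P[k],w[k]
    return c,v
def off(v): return np.arctan2(v[0],-v[1])      # rad right of straight up
def blob(o):
    g=255-o.astype(float).mean(2); s=g[85:178,305:385]; d=np.clip(s-np.median(g[240:390,60:510])-40,0,None)
    return (np.array([(d.sum(0)*np.arange(305,385)).sum(),(d.sum(1)*np.arange(85,178)).sum()])/d.sum()), [(85+i,round((d[i]*np.arange(305,385)).sum()/d[i].sum(),1),round(d[i].sum()/200)) for i in range(10,85,8) if d[i].sum()>0]
E
python3 - <<'E'
from h import *
L=[]
for f in("m0","m2"):
    o=cv2.imread(f"pics/{f}.png"); c,v=needle_line(o); L.append((c,v)); print(f,c.round(1),"needle",(.75+off(v)).round(3)); print(blob(o))
A=np.array([[v[1],-v[0]] for c,v in L]); b=[A[i]@L[i][0] for i in range(2)]
pv=np.linalg.solve(A,b); print("pivot",pv)
for f in("m0","m2"):
    m=blob(cv2.imread(f"pics/{f}.png"))[0]; print("marker",.75+off((m-pv)))
E
```

```text
m0 [168.5 303. ] needle 0.006
(array([343.53276898, 131.98966588]), [(103, np.float64(338.4), 4), (111, np.float64(344.0), 15), (119, np.float64(344.5), 20), (127, np.float64(344.4), 17), (135, np.float64(344.0), 17), (143, np.float64(342.9), 15), (151, np.float64(342.1), 10), (159, np.float64(342.7), 8), (167, np.float64(342.7), 4)])
m2 [260.9 308.4] needle 0.231
(array([343.55908247, 132.07050382]), [(103, np.float64(338.4), 4), (111, np.float64(344.0), 16), (119, np.float64(344.4), 21), (127, np.float64(344.5), 18), (135, np.float64(344.2), 18), (143, np.float64(343.1), 16), (151, np.float64(342.3), 11), (159, np.float64(342.7), 8), (167, np.float64(342.4), 5)])
pivot [403.74883422 558.62266533]
marker 0.6097836579528115
marker 0.6098179158515389
```

```bash
cat >> h.py <<'E'
def needle_line(o):
    g=cv2.GaussianBlur(255-o.astype(np.float32).mean(2),(0,0),3); s=g[205:390,60:510]; s=s-np.median(s)
    y=np.arange(len(s)); x=s.argmax(1); k=s.max(1)>40
    P=np.c_[x+60.,y+205.][k]
    p=np.polyfit(P[:,1],P[:,0],1)
    for _ in range(6):
        e=abs(np.polyval(p,P[:,1])-P[:,0]); k=e<max(4,np.median(e)*2); p=np.polyfit(P[k,1],P[k,0],1)
    v=np.array([-p[0],-1]); c=np.array([np.polyval(p,300),300.])
    print("fit n",k.sum(),"of",len(P),"rms",np.sqrt(np.mean((np.polyval(p,P[k,1])-P[k,0])**2)).round(2))
    return c,v/np.linalg.norm(v)
E
cat > an.py <<'E'
from h import *
import sys
L=[]
for f in sys.argv[1:]:
    o=cv2.imread(f"pics/{f}.png"); c,v=needle_line(o); L.append((c,v)); print(f,c.round(1),"needle",(.75+off(v)).round(3))
A=np.array([[v[1],-v[0]] for c,v in L]); b=np.array([A[i]@L[i][0] for i in range(len(L))])
pv=np.linalg.lstsq(A,b,rcond=None)[0]; m=blob(o)[0]; print("pivot",pv,"marker",.75+off(m-pv), "tip-based",.75+off(np.array([342.7,162])-pv))
for c,v in L:
    q=c+v*((m[1]-c[1])/v[1]); print("needle line at marker row",q.round(1),"marker",m.round(1))
E
python3 an.py m0 m2
```

```text
fit n 161 of 174 rms 1.42
m0 [167. 300.] needle 0.135
fit n 177 of 185 rms 0.29
m2 [260.2 300. ] needle 0.647
pivot [276.15065777 454.66961959] marker 0.9559903097127119 tip-based 0.9735855036641994
needle line at marker row [ 48.4 132.1] marker [343.6 132.1]
needle line at marker row [242.9 132.1] marker [343.6 132.1]
```

```bash
python3 - <<'E'
from h import *
r.move_to(W(-.0186,YF,.09),Q); r.move_l(W(-.0186,YF,.0505),vel=.2)
stroke(-.0186,-.0015,.0498,step=.004)
clear(); meter(8,"pics/m3.png"); print(T.current_t())
E
python3 an.py m2 m3; python3 an.py m0 m2 m3
```

```text
touch True z 0.0483 [-0.1 -0.5  2.9]
press 48.28 [ 0.41 -0.    2.92]
press 47.88 [-0.41 -0.04  3.57]
press 47.48 [-0.52 -0.05  5.23]
-18.6 47.24 -0.5 -0.3 5.8
-14.6 47.12 -3.1 0.3 7.6
-10.6 47.19 -3.2 -0.1 7.7
-6.6 47.26 -2.6 0.1 7.8
-2.6 47.34 -2.6 0.0 6.9
-1.5 47.33 -3.1 -0.2 7.5
t 36.8583
38.7583
fit n 177 of 185 rms 0.29
m2 [260.2 300. ] needle 0.647
fit n 185 of 185 rms 1.04
m3 [308. 300.] needle 0.918
pivot [278.2577301  475.08924963] marker 0.9370636780562178 tip-based 0.9529922644725326
needle line at marker row [243.1 134.7] marker [342.7 134.7]
needle line at marker row [336.1 134.7] marker [342.7 134.7]
fit n 161 of 174 rms 1.42
m0 [167. 300.] needle 0.135
fit n 177 of 185 rms 0.29
m2 [260.2 300. ] needle 0.647
fit n 185 of 185 rms 1.04
m3 [308. 300.] needle 0.918
pivot [279.1018224  460.39610229] marker 0.9427992127025504 tip-based 0.9599913543092354
needle line at marker row [ 50.3 134.7] marker [342.7 134.7]
needle line at marker row [243.1 134.7] marker [342.7 134.7]
needle line at marker row [336.1 134.7] marker [342.7 134.7]
```

View pics/m3.png

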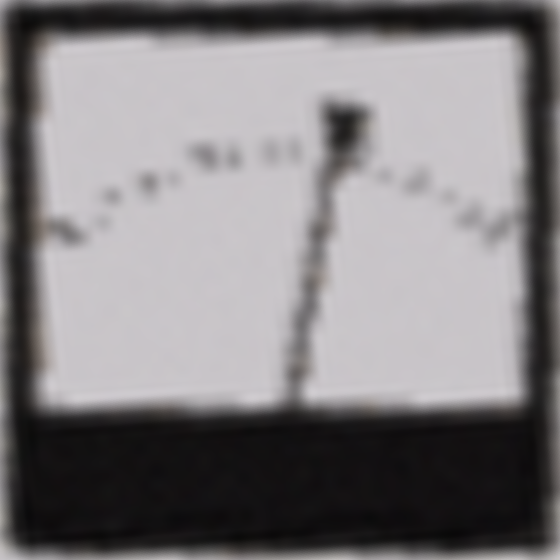

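The needle's line passes about 6 px left of the marker centroid, so it is short by roughly 0.015–0.02 rad, or 1 mm of rim. I'll cross-check from the side camera before correcting.

Run:
```python
from h import *
im=np.mean([vision.snapshot("side").astype(np.float32) for _ in range(4)],0)
h=.07;z=.1; cs=np.array([[h,.086+h,z],[h,.086-h,z],[-h,.086-h,z],[-h,.086+h,z]])
H=cv2.getPerspectiveTransform(proj(c2w(pose,cs),"side").astype(np.float32),np.float32([[0,0],[560,0],[560,560],[0,560]]))
o=np.clip(cv2.warpPerspective(im,H,(560,560),flags=cv2.INTER_CUBIC)*1.6,0,255).astype(np.uint8)[:,:,::-1]
cv2.imwrite("pics/ms3.png",o)
c,v=needle_line(o); print(c,"needle",.75+off(v)); 
print(T.current_t())
a=cv2.imread("pics/m3.png"); cv2.imwrite("pics/cmp.png",np.hstack([a[60:460,200:440],o[60:460,180:460]]))
```

```text
fit n 185 of 185 rms 0.0
[ 60. 300.] needle 0.75
38.9583
```

View pics/cmp.png

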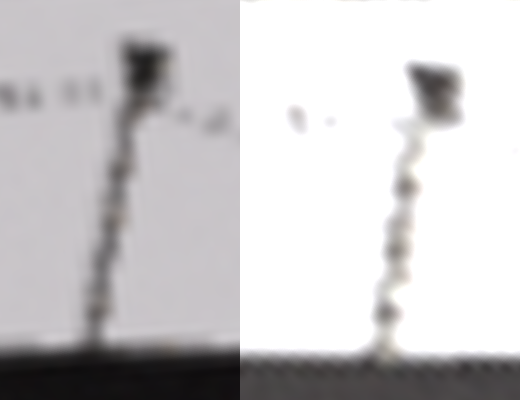

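```bash
cat > fine.py <<'E'
from h import *
import sys
def fine(amt,x0=-.012,zs=.0495):
    s=np.sign(amt)
    r.move_to(W(x0,YF,.08),Q); hit,z,tare=touch(x0,zs)
    for _ in range(3):
        f=force(5)-tare; z+=np.clip((f[2]-7.)/4000,-.0006,.0006); r.move_l(W(x0,YF,z),vel=.01)
    x=x0
    for _ in range(12):
        f=force(8)-tare; print(round(x*1e3,2),f.round(1))
        if -s*f[0]>2.2: break
        x+=s*.0004; r.move_l(W(x,YF,z),vel=.02)
    r.move_l(W(x+amt,YF,z),vel=.02); f=force()-tare; print("end",f.round(1))
    r.move_l(W(x+amt,YF,zs),vel=.1); print(T.current_t())
fine(float(sys.argv[1]))
clear(); meter(6,f"pics/{sys.argv[2]}.png"); print(T.current_t())
E
python3 fine.py .0008 m4; python3 an.py m0 m2 m3 m4
```

```text
touch True z 0.0485 [0.4 0.4 2.6]
-12.0 [-0.6 -0.   6.4]
-11.6 [-1.3 -0.1  6.6]
-11.2 [-1.4  0.3  6.8]
-10.8 [-1.8 -0.1  7.4]
-10.4 [-2.5 -0.1  7.3]
end [-2.9  0.4  7.6]
43.9167
45.7
fit n 161 of 174 rms 1.42
m0 [167. 300.] needle 0.135
fit n 177 of 185 rms 0.29
m2 [260.2 300. ] needle 0.647
fit n 185 of 185 rms 1.04
m3 [308. 300.] needle 0.918
fit n 173 of 185 rms 1.1
m4 [309.3 300. ] needle 0.924
pivot [279.73237759 461.63407228] marker 0.9409661683663624 tip-based 0.9571343268609356
needle line at marker row [ 49.5 133.7] marker [343.1 133.7]
needle line at marker row [243.  133.7] marker [343.1 133.7]
needle line at marker row [336.3 133.7] marker [343.1 133.7]
needle line at marker row [338.5 133.7] marker [343.1 133.7]
```

The needle reads 0.924–0.931 against the marker's 0.936–0.941, about 0.01 rad apart, which is at the limit of what the pictures resolve. Time is 45.7 s, so I'll push the lever now.

Run:
```python
from h import *
r.move_to(W(-.066,-.13,.115),Q); print(T.current_t())
h1=r.move_l(W(-.066,-.13,.074),vel=.15,guard=8)
h2=r.move_l(W(-.018,-.13,.074),vel=.06,guard=7)
p=T.current_ee_pos(); q=p-c2w(pose,[0,0,0])[0]; c,s=np.cos(pose[2]),np.sin(pose[2])
print(h1,h2,"console x",c*q[0]+s*q[1],T.current_wrist_force(),T.current_t())
im=vision.snapshot("side"); cv2.imwrite("pics/l1.png",cv2.resize(im[150:260,225:365,::-1],None,fx=5,fy=5,interpolation=cv2.INTER_CUBIC))
```

```text
46.4167
False True console x -0.02973781918278591 [-1.52734046  0.84450675  2.86525256] 47.4833
```

View pics/l1.png

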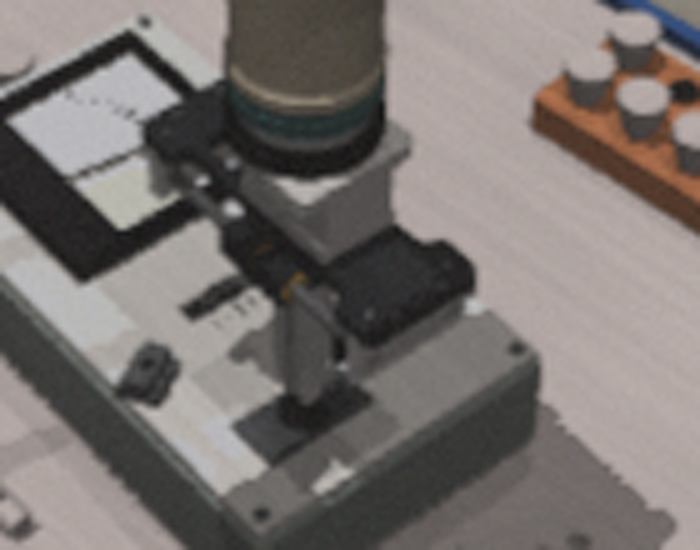

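Run:
```python
from h import *
h2=r.move_l(W(-.022,-.13,.074),vel=.03,guard=10)
p=T.current_ee_pos(); q=p-c2w(pose,[0,0,0])[0]; c,s=np.cos(pose[2]),np.sin(pose[2])
print(h2,"console x",c*q[0]+s*q[1],T.current_wrist_force(),T.current_t())
r.move_l(W(-.06,-.13,.074),vel=.15); r.move_l(W(-.07,-.13,.13),vel=.2)
j=np.array(T.current_joints()); j[0]-=.3; r.movej(j)
for c_ in("side","top"):
    im=vision.snapshot(c_); d=models.mark_of("lever_ball",c_); print(c_,[(x["at"],x["score"]) for x in d[:2]])
    if c_=="side": cv2.imwrite("pics/l2.png",cv2.resize(im[150:260,225:365,::-1],None,fx=5,fy=5,interpolation=cv2.INTER_CUBIC))
print("expected",c2w(pose,[-.0084,-.13,.1295]),T.current_t())
```

```text
True console x -0.030311131932503975 [-1.82805718  0.78009285  1.7813473 ] 47.8333
side [([0.5678, 0.0871, 0.0865], 0.46), ([0.5956, -0.4206, 0.0002], 0.46)]
top [([0.5307, -0.0076, 0.1257], 0.43)]
expected [[ 0.53074028 -0.00734114  0.1295    ]] 49.425
```

The top-camera network puts the ball at (0.531, -0.008), within a millimetre of the stop position I expected. The arm is clear. I'll take one last meter reading and hand in.

Run:
```python
from h import *
o=meter(3,"pics/m5.png"); c,v=needle_line(o); print("needle",.75+off(v),c, T.current_t())
r.sign_off()
```

```text
fit n 173 of 185 rms 1.07
needle 0.9242784368056465 [309.31666876 300.        ] 49.575
the job is handed in; nothing more can be done
```

The needle is on the set marker as closely as the pictures can resolve, and the feed lever is pushed to its far stop. I handed the job in at 49.6 s with the arm clear of everything.

- **Wheel:** I used three strokes and one small correction, with one finger of the closed gripper. The press was 6–8 N and the drag about 3 N, all under the 10 N limit in every reading.
- **Needle:** its last reading was 0.924 by slope and about 0.931 through the fitted pivot. The marker reads about 0.936–0.941, so the needle may still be about 0.01 rad short (roughly 0.5 mm of rim). I made no further correction because time was short.
- **Side-camera check:** this did not confirm the needle. The line fit failed on a washed-out image, and by eye the needle looked further short (before the small correction). I put most of that down to parallax.
- **Lever:** it was pushed only after the needle was set, and a second push met the same stop. The top-camera network then put the ball within 1 mm of the position expected at the stop (4 mm in height). The side camera's detection was wrong, and the 12-picture limit stopped me viewing the last picture.
- **Tool length:** the gripper's real fingertip was about 43 mm higher than the given nose length implies. I found contact by feeling down with the force guard, which cost about 12 s.
- **Bystanders:** nothing else was touched on purpose. I did not check their positions at the end.

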